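# Show the chisel's cutting edge to the inspection camera

## Task

Pick the chisel up off its wooden rest and present its cutting edge to the inspection camera: hold the chisel in the air along the camera's line of sight, tilted as the camera is, with the edge centred in front of the lens about 6 cm from the glass, the handle pointing straight away from the camera and the flat of the blade level in its picture (not rolled). Finish while still holding it there, steady and gripped, with nothing else supporting it. Do not bump the camera or its stand, and leave the paint pot, the tape measure and the glue bottle where they are.

Things in the scene. Friction and masses are not known exactly. Their poses are not given: they have to be found in the camera images.
- chisel: loose wood chisel, 255 mm long, 0.16 kg. Wooden handle 27 x 27 mm: y = +3 to +128, z = 0 to 27 mm. Flat steel blade 18 mm wide, 3.5 mm thick, to the cutting edge at y = -127.5, z = 14.5 mm. Origin at mid-length, level with the handle's underside; -y points to the edge, z is square to the blade's flat (up at the start). Centre of mass y = +55 mm. Starts level in the rest, handle to the robot.
- chisel_edge (a point): middle of the chisel's cutting edge; axes as the chisel's
- chisel_grip (a point): point in the middle of the handle at the centre of mass (x = 0, y = 55, z = 13.5 mm in the chisel's frame), good to grip there across x (27 mm); 48.5 mm above the bench at the start; axes as the chisel's
- chisel_rest: fixed dark wooden rest, plank 64 x 250 x 12 mm. Origin on the bench under the chisel's origin (to 4 mm), axes as the chisel's. Two notched cheeks 56 mm wide, 16 mm thick carry it: at y = +108 mm (top 47 mm above the bench) and y = -65 mm (top 60 mm). Between them the handle is free, its underside 35 mm above the bench. Notch walls rise 12 mm beside handle and blade: lift straight out.
- camera_stand: fixed stand with inspection camera: dark base plate 110 x 100 x 12 mm, round post, blue camera 62 x 46 x 46 mm, black lens in a white ring 48 mm across. Origin under the base's middle; the camera looks to the stand's -x (roughly to the robot) and 0.2 to 0.5 rad below level, differing by start; friction holds it. Tilt axis 270 mm above the bench over the origin, lens glass 60 mm in front.
- camera_lens (a point): middle of the lens's front glass; its -x axis is the camera's line of sight (outward from the glass, sloping down), y is level, z is up in the camera's picture
- paint_pot: small green paint pot with white lid, 47 mm across, 50 mm high, loose; origin under its middle
- tape_measure: yellow tape measure, 35 x 85 x 62 mm, loose; origin on its underside
- glue_bottle: white glue bottle with red nozzle, 60 mm across, 198 mm high, loose; origin under its middle

How it is judged:
By the outcome, as a careful person would: the job done as asked, in the order asked, and still so for the second after the job is handed in, while the arm keeps its last pose, push and grip.
It also fails if it takes over 40 s, if anything falls off the work surface, if the arm or the gripper's body presses on something with over 40 N, if the wrist force passes 120 N, or if a joint passes its speed limit or range.

## Robot

A 7-joint arm with a two-finger parallel gripper is mounted at the origin on a cart in front of the work surface, level with it; the furniture and walls round the work are solid. World frame = base frame: x ahead of the robot, y to its left, z up, the work surface at z = 0. Lengths are in m, angles in rad, forces in N, time in s.
With the tool pointing down it reaches from about 0.4 to 0.9 m from the base axis. Payload 5.6 kg.
Tool frame: the origin (TCP) lies between the finger pads; the fingertips stand 8 mm ahead of it and the grasp point (between the pads) lies 11 mm behind it; z points along the fingers, y is the line along which they close (so a half turn about z gives the same grasp; the last joint's range is limited). The gripper opens to 92 mm and grips with 3 to 60 N. Pads are 20 mm wide; open, the fingers measure 128 mm over their backs; the gripper's body (75 mm by 189 mm) begins 69 mm behind the grasp point.
Start: joints at [-1.326, 0.468, -0.012, 1.603, 0.006, 1.071, -0.056], TCP at [0.185, 0.623, 0.201] pointing down, gripper open.
Joint ranges: [-2.53, 2.53], [-0.31, 2.02], [-1.57, 1.55], [0.28, 2.44], [-1.29, 4.43], [0.15, 1.84], [-2.92, 2.92]. Speed limits (rad/s): [2.57, 2.57, 3.14, 3.14, 3.14, 3.14, 3.14].

## Interface

Orientations are given as a unit quaternion [x, y, z, w].
In Python, from rig import env, eyes gives the robot as it stands. The module is installed in compiled form; this text tells all that it offers. Calls block until the motion is done:
- env.movep(position, orientation): joint-space move of the TCP to a pose.
- env.movel(position, feed=0.15, ori=None, guard=None): straight line of the TCP; ori=None keeps the orientation; feed is the mean speed in m/s. With guard (N) it stops when the force on the tool has changed by that much, and returns True; else False.
- env.movej(angles): joint-space move.
- env.ungrasp() and env.gripper_close(): open the fingers fully, or close them until they stop; the grip force is fixed at half the most.
- env.pause(seconds).
- env.solve_ik(position, orientation): joint angles nearest the present ones, or None.
- eyes.capture(name): name is "side" or "top" or "wrist"; returns a dict with "pixels" (480x640x3 uint8, red, green, blue), "z_map" (480x640 float32, m along the optical axis (not along the pixel's ray), 0 where there is no reading), "K" (3x3 intrinsics, pixels), "world_to_cam" (4x4, takes a point from world to camera coordinates); the wrist camera has in their place "hand_eye" (4x4, takes a point from camera to tool coordinates, whose origin is the TCP and whose axes are the flange's). Camera axes: x right, y up, looking along -z (the intrinsics and any distortion apply to the point x, -y, -z); pixel columns grow to the right and rows downward; lengths in m; the calibration is good to about 2 mm. A picture is of the moment at which its call begins: read the wrist's pose just before it.
A pose or a line that the arm cannot do raises env.Unreachable and nothing moves.
- env.hand_in(): hands the job in; it is judged then, once.
Trained networks look in a picture, given as the dict that the camera call returned (one of the last four; its "shot" number tells which), for a name from the list of things; names that differ only in an ending like _2 or _b are one class to them, and where a whole thing is asked for, a point or a joint stands for the part that bears it (a point fixed in the world has none). Each returns a list of dicts, best first, with "p" (0 to 1); they miss things now and then, are a little off and sometimes report something else, mostly with a low value. They report only what shows in the picture. A call takes as long as a camera call.
- eyes.boxes_of(picture, thing): "extent" ([left, top, right, bottom] in pixels, round what is visible of it).
- eyes.masks_of(picture, thing): "region" (480x640 bool, what is visible of it) and "extent" ([left, top, right, bottom] in pixels, round what is visible of it).
- eyes.landmark_of(picture, thing): "position" ([column, row] in pixels: a listed point, or the origin of a listed thing).
Readings, each from a call of its own:
- env.current_time(): time.
- env.current_qpos(): joint angles.
- env.current_qd(): joint speeds.
- env.current_tau(): joint torques, N m.
- env.current_ee_pos(): TCP position.
- env.current_orientation(): TCP orientation.
- env.current_ft_force(): force on the tool from outside, world axes, zero at the start.
- env.current_torque(): the same for the moment, N m.
- env.current_gripper_width(): opening from 0.0 (shut) to 1.0 (fully open).
- env.current_finger_force(): force on a finger pad.
Only numpy, scipy, OpenCV 4.12 (cv2) and the standard library are available. Lean on these libraries where they do the work, as an engineer would, in place of code of your own. Each camera call takes 0.05 s, during which the arm holds its last target. There are 200 camera calls.

## Working session

There is one attempt and no reset: what is moved stays moved. The work goes in short steps, each a Python script; the robot and the scene stay as the last script left them, time stands still between calls to the robot, and variables do not carry over. Pictures are saved under pics/ and viewed, at most 10 in all, crops included, and the job is handed in when it is done.

```bash
mkdir -p pics; cat > h.py <<'E'
import numpy as np, cv2
from rig import env, eyes
from scipy.spatial.transform import Rotation as R
def cw(s,pose=None):
    if 'world_to_cam' in s: return np.linalg.inv(s['world_to_cam'])
    T=np.eye(4); T[:3,:3]=R.from_quat(pose[1]).as_matrix(); T[:3,3]=pose[0]
    return T@s['hand_eye']
def pix(s,uv,z,T):
    uv=np.atleast_2d(uv).astype(float); K=s['K']
    x=(uv[:,0]-K[0,2])/K[0,0]*z; y=(uv[:,1]-K[1,2])/K[1,1]*z
    return np.c_[x,-y,-z*np.ones(len(uv))]@T[:3,:3].T+T[:3,3]
def cloud(s,m,T):
    v,u=np.nonzero(m&(s['z_map']>0)); return pix(s,np.c_[u,v],s['z_map'][v,u],T)
def ray(s,uv,T):
    p=pix(s,uv,1.0,T)[0]; d=p-T[:3,3]; return T[:3,3],d/np.linalg.norm(d)
def tri(rays):
    A=sum(np.eye(3)-np.outer(d,d) for o,d in rays); b=sum((np.eye(3)-np.outer(d,d))@o for o,d in rays)
    return np.linalg.solve(A,b)
def shot(n):
    pose=(np.array(env.current_ee_pos()),np.array(env.current_orientation()))
    s=eyes.capture(n); return s,cw(s,pose)
E
cat > m1.py <<'E'
from h import *
np.set_printoptions(precision=4,suppress=True)
ims=[];lm={}
for n in ['side','top']:
    s,T=shot(n); ims.append(s['pixels'].copy()); print(n,'cam at',T[:3,3],'look',-T[:3,2],s.keys() if n=='side' else '')
    for t in ['chisel_edge','chisel_grip','chisel','chisel_rest','camera_lens','camera_stand']:
        r=eyes.landmark_of(s,t)
        if r:
            uv=r[0]['position']; lm.setdefault(t,[]).append(ray(s,uv,T)); u,v=map(int,np.round(uv))
            z=s['z_map'][min(v,479),min(u,639)]; print(t,round(r[0]['p'],2),np.array(uv),'depthpt',pix(s,uv,z,T)[0])
            cv2.circle(ims[-1],(u,v),3,(255,0,255),-1)
        else: print(t,'none')
    for t in ['chisel','camera_stand','paint_pot','tape_measure','glue_bottle']:
        r=eyes.masks_of(s,t)
        if r:
            c=cloud(s,r[0]['region'],T); print(t,round(r[0]['p'],2),r[0]['extent'],'med',np.median(c,0),'lo',np.percentile(c,3,0),'hi',np.percentile(c,97,0))
    np.savez(f'{n}.npz',z=s['z_map'],K=s['K'],T=T,px=s['pixels'])
    cv2.imwrite(f'pics/{n}.png',ims[-1][:,:,::-1])
for t,r in lm.items():
    if len(r)>1: print('TRI',t,tri(r))
E
python3 m1.py
```

```text
side cam at [0.4639 0.6419 0.6108] look [ 0.187  -0.8643 -0.4669] dict_keys(['pixels', 'z_map', 'K', 'world_to_cam', 'shot'])
chisel_edge 0.9 [326.1 268.5] depthpt [ 0.6494 -0.29    0.0488]
chisel_grip 0.61 [386.7 298.2] depthpt [ 0.5189 -0.2602  0.0091]
chisel 0.68 [383.2 284.3] depthpt [ 0.527  -0.257   0.0435]
chisel_rest 0.72 [383.9 300.7] depthpt [ 0.5235 -0.2473  0.011 ]
camera_lens 0.83 [267.6 230.2] depthpt [0.4639 0.6419 0.6108]
camera_stand 0.93 [245.9 348.7] depthpt [ 0.7496 -0.0543  0.0113]
chisel 0.96 [323.3, 264.4, 450.5, 301.1] med [ 0.4841 -0.2501  0.0505] lo [ 0.407  -0.3031 -0.0013] hi [ 0.6416 -0.2311  0.0602]
camera_stand 0.88 [204.0, 185.2, 283.0, 363.1] med [ 0.7488 -0.0643  0.1523] lo [ 0.701  -0.1171  0.0069] hi [ 0.8037 -0.0307  0.2976]
paint_pot 0.82 [320.0, 315.6, 348.7, 351.7] med [ 0.5989 -0.0957  0.0382] lo [ 0.5795 -0.1282  0.0022] hi [ 0.6211 -0.0876  0.049 ]
tape_measure 0.16 [330.5, 264.0, 453.1, 319.5] med [ 0.5156 -0.2518  0.0102] lo [ 0.3999 -0.2977  0.0007] hi [ 0.6288 -0.2135  0.053 ]
glue_bottle 0.96 [251.7, 208.3, 282.5, 300.4] med [ 0.7571 -0
[... 640 characters left out ...]
 319.3, 230.7] med [ 0.7423 -0.0818  0.0766] lo [ 0.6989 -0.1225  0.0088] hi [ 0.7959 -0.034   0.3039]
paint_pot 0.76 [295.9, 255.8, 315.3, 284.1] med [ 0.5968 -0.1138  0.0497] lo [ 0.5782 -0.1324  0.0167] hi [ 0.6185 -0.0942  0.0539]
tape_measure 0.68 [198.0, 248.6, 243.1, 281.2] med [0.6015 0.0594 0.0591] lo [0.5786 0.0246 0.0011] hi [0.6277 0.0951 0.0659]
glue_bottle 0.71 [364.3, 164.4, 395.5, 212.5] med [ 0.7505 -0.2509  0.1268] lo [ 0.7371 -0.2776  0.0178] hi [ 0.7769 -0.2273  0.1856]
TRI chisel_edge [ 0.6504 -0.2975  0.0441]
TRI chisel_grip [ 0.4982 -0.2541  0.012 ]
TRI chisel [ 0.6029 -0.0854  0.1843]
TRI chisel_rest [ 0.5267 -0.2666 -0.0017]
TRI camera_stand [ 0.7594 -0.0761 -0.0073]
```

```bash
python3 -c "
import cv2,numpy as np
a=cv2.imread('pics/side.png')[170:380,190:470];b=cv2.imread('pics/top.png')[110:390,190:420]
a=cv2.resize(a,None,fx=1.45,fy=1.45);b=cv2.resize(b,None,fx=1.65,fy=1.65)
H=max(a.shape[0],b.shape[0]);p=lambda i:cv2.copyMakeBorder(i,0,H-i.shape[0],0,0,0)
c=np.hstack([p(a),p(b)]);print(c.shape);cv2.imwrite('pics/v1.png',c)"
```

```text
(462, 786, 3)
```

View pics/v1.png

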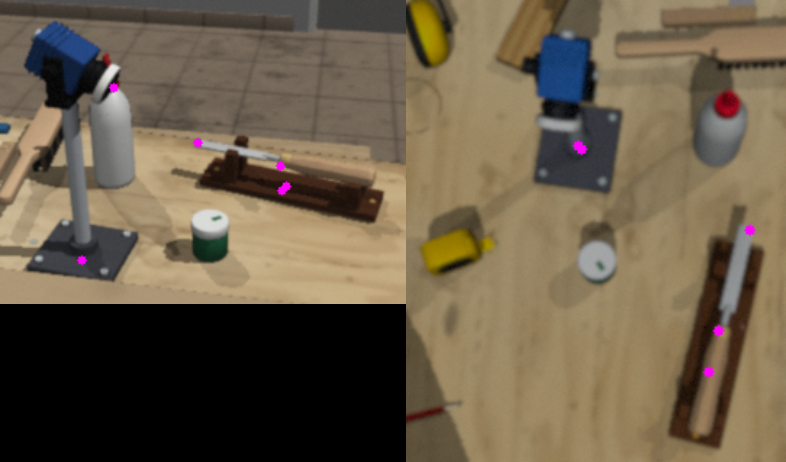

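The side crop shows the stand, with its ring at about (268,230) in the full image. The chisel lies on the rest with its edge at (326,268). In the top view the edge is at (398,249), the pot is clear, and the bottle stands behind the rest. Next I'll move to wrist views of the lens and the chisel.

```bash
cat > ik.py <<'E'
from h import *
np.set_printoptions(precision=3,suppress=True)
def ori(z,y):
    z=np.array(z,float);z/=np.linalg.norm(z);y=np.array(y,float);y-=y@z*z;y/=np.linalg.norm(y)
    return R.from_matrix(np.c_[np.cross(y,z),y,z]).as_quat()
if __name__=='__main__':
    print(R.from_quat(env.current_orientation()).as_matrix()); s,T=shot('wrist'); print(s['hand_eye'],s['K'][0])
    d=np.array([.968,-.25,0]);xc=np.array([.25,.968,0])
    for sg in (1,-1):
        print(sg,'hover',env.solve_ik([.49,-.255,.25],ori([0,0,-1],sg*xc)))
        print('final',env.solve_ik([.47,-.085,.165],ori([.34,0,-.94],[0,sg,0])))
        for e in (0,.25,.5):
            for p in ([.4,-.1,.25],[.35,-.1,.3],[.45,-.1,.2]):
                print('lens',e,p,env.solve_ik(p,ori([np.cos(e),0,-np.sin(e)],[0,sg,0])))
E
python3 ik.py
```

```text
[[-0.959  0.284  0.   ]
 [ 0.284  0.959 -0.   ]
 [-0.    -0.    -1.   ]]
[[ 0.     0.96   0.281  0.08 ]
 [ 1.    -0.    -0.     0.002]
 [ 0.     0.281 -0.96  -0.182]
 [ 0.     0.     0.     1.   ]] [410.219   0.    315.153]
1 hover [-0.46   0.415  1.149  1.841 -0.414  1.155  2.148]
final [-0.28   0.043  0.441  2.33  -0.171  0.435  1.872]
lens 0 [0.4, -0.1, 0.25] None
lens 0 [0.35, -0.1, 0.3] None
lens 0 [0.45, -0.1, 0.2] None
lens 0.25 [0.4, -0.1, 0.25] None
lens 0.25 [0.35, -0.1, 0.3] None
lens 0.25 [0.45, -0.1, 0.2] None
lens 0.5 [0.4, -0.1, 0.25] None
lens 0.5 [0.35, -0.1, 0.3] None
lens 0.5 [0.45, -0.1, 0.2] None
-1 hover [-0.427  0.388  1.09   1.84  -0.378  1.143 -1.029]
final [-0.716  0.034  0.904  2.349 -0.21   0.438 -1.213]
lens 0 [0.4, -0.1, 0.25] None
lens 0 [0.35, -0.1, 0.3] None
lens 0 [0.45, -0.1, 0.2] None
lens 0.25 [0.4, -0.1, 0.25] None
lens 0.25 [0.35, -0.1, 0.3] None
lens 0.25 [0.45, -0.1, 0.2] None
lens 0.5 [0.4, -0.1, 0.25] None
lens 0.5 [0.35, -0.1, 0.3] None
lens 0.5 [0.45, -0.1, 0.2] None
```

```bash
cat > t.py <<'E'
from ik import *
s,T=shot('wrist');H=s['hand_eye']
L=np.array([.695,-.08,.25])
for th in (.5,.7,.9,1.1):
    for x in (.35,.42,.5):
        for z in (.15,.22,.3):
            q=ori([np.sin(th),0,-np.cos(th)],[0,1,0]); j=env.solve_ik([x,-.09,z],q)
            if j is None: continue
            T=np.eye(4);T[:3,:3]=R.from_quat(q).as_matrix();T[:3,3]=[x,-.09,z];T=T@H
            c=np.linalg.inv(T)@np.r_[L,1]; print(th,x,z,'cam',T[:3,3],'tan',c[:2]/-c[2],-c[2],np.array(j))
E
python3 t.py
```

```text
0.5 0.42 0.22 cam [ 0.263 -0.088  0.341] tan [ 0.02  -0.651] 0.3699278307877077 [ 0.483 -0.18  -0.235  2.426 -0.384  0.429  2.125]
0.5 0.42 0.3 cam [ 0.263 -0.088  0.421] tan [ 0.018 -0.432] 0.42651021664403505 [ 0.296 -0.305 -0.063  2.316 -0.214  0.652  1.941]
0.5 0.5 0.15 cam [ 0.343 -0.088  0.271] tan [ 0.029 -0.886] 0.2638635477567491 [-0.801  0.13   1.061  2.419 -0.948  0.275  2.672]
0.5 0.5 0.22 cam [ 0.343 -0.088  0.341] tan [ 0.024 -0.588] 0.3133731353810355 [-0.833 -0.146  0.964  2.346  0.119  0.385  1.628]
0.5 0.5 0.3 cam [ 0.343 -0.088  0.421] tan [ 0.02  -0.345] 0.36995552123736286 [-0.759 -0.295  0.788  2.234  0.305  0.632  1.429]
0.7 0.5 0.3 cam [ 0.322 -0.088  0.388] tan [ 0.02  -0.236] 0.3868808179697635 [-0.26  -0.263  0.389  2.365  0.002  0.327  1.722]
```

```bash
cat > m2.py <<'E'
from ik import *
env.movep([.38,.3,.4],ori([0,0,-1],[0,1,0])); print(env.current_qpos())
env.movep([.5,-.09,.3],ori([np.sin(.7),0,-np.cos(.7)],[0,1,0])); env.pause(.3); print(env.current_qpos())
s,T=shot('wrist'); im=s['pixels'].copy()
np.savez('wl.npz',z=s['z_map'],K=s['K'],T=T,px=im)
r=eyes.landmark_of(s,'camera_lens'); print([(round(k['p'],2),k['position']) for k in r])
r=eyes.masks_of(s,'camera_stand')
if r: np.save('wlm.npy',r[0]['region']); print(r[0]['p'],r[0]['extent'])
env.movep([.49,-.255,.25],ori([0,0,-1],[.25,.968,0])); env.pause(.3); print(env.current_qpos())
s,T=shot('wrist'); im2=s['pixels'].copy()
np.savez('wc.npz',z=s['z_map'],K=s['K'],T=T,px=im2)
for t in ('chisel_edge','chisel_grip'):
    r=eyes.landmark_of(s,t)
    for k in r[:1]:
        u,v=map(int,k['position']); print(t,k['p'],k['position'],pix(s,k['position'],s['z_map'][v,u],T)[0]); cv2.circle(im2,(u,v),3,(255,0,255),-1)
r=eyes.masks_of(s,'chisel')
if r: np.save('wcm.npy',r[0]['region']); print(r[0]['p'],r[0]['extent'])
im2[cv2.dilate(r[0]['region'].astype(np.uint8),np.ones((3,3)))-r[0]['region']>0]=(0,255,255)
c=np.hstack([im,im2])[:, :, ::-1]; cv2.imwrite('pics/v2.png',cv2.resize(c,(800,300),interpolation=cv2.INTER_AREA)); print(env.current_time(),env.current_ft_force())
E
python3 m2.py
```

```text
[-0.842  0.03   0.106  1.719 -0.003  1.394  0.837]
[-0.26  -0.263  0.388  2.365  0.002  0.327  1.722]
[(0.64, [327.3, 331.9])]
0.55 [283.9, 153.2, 370.1, 403.1]
[-0.286  0.316  0.877  1.835 -0.272  1.114  2.007]
chisel_edge 0.89 [320.2, 364.1] [ 0.687 -0.296 -0.002]
chisel_grip 0.64 [306.0, 192.6] [ 0.471 -0.255  0.06 ]
0.89 [285.1, 112.0, 328.1, 362.7]
6.1417 [0.528 0.985 0.241]
```

View pics/v2.png

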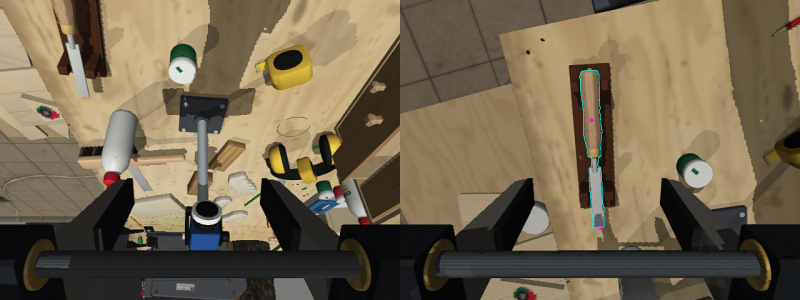

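```bash
cat > f.py <<'E'
from h import *
from scipy.optimize import least_squares
np.set_printoptions(precision=4,suppress=True)
# chisel
def load(n): return dict(np.load(n))
for n,m in (('wc.npz',np.load('wcm.npy')),):
    s=load(n); T=s['T']; s['z_map']=s['z']; c=cloud(s,m,T)
    c=c[(c[:,2]>.035)&(c[:,2]<.075)]; xy=c[:,:2]
    g=np.array([.471,-.255]); d=np.array([.968,-.25])
    for _ in range(4):
        d/=np.linalg.norm(d); nrm=np.array([-d[1],d[0]]); t=(xy-g)@d; e=(xy-g)@nrm
        b=np.arange(-.08,.19,.01); pts=[(x+.005,np.median([np.percentile(e[(t>x)&(t<x+.01)],5),np.percentile(e[(t>x)&(t<x+.01)],95)])) for x in b if ((t>x)&(t<x+.01)).sum()>15]
        pts=np.array(pts); k,o=np.polyfit(pts[:,0],pts[:,1],1); g=g+o*nrm; d=d+k*nrm
    print('chisel yaw',np.arctan2(d[1],d[0]),'g',g,'t range',t.min(),t.max(),'res',np.std(pts[:,1]-k*pts[:,0]-o))
    tail=g+t.min()*d; print('tail',tail,'edge',g+t.max()*d)
    for lo,hi in ((-.06,0),(.0,.03),(.1,.17)):
        q=(t>lo)&(t<hi); print('z',lo,hi,np.percentile(c[q,2],[10,50,90,98]),'w',np.percentile(e[q],[3,97]))
# stand
for n in ('wl.npz','side.npz','top.npz'):
    s=load(n); s['z_map']=s['z']; T=s['T']; c=pix(s,np.stack(np.meshgrid(np.arange(640),np.arange(480)),-1).reshape(-1,2),s['z'].ravel(),T)
    px=s['px'].reshape(-1,3).astype(float); ok=s['z'].ravel()>0
    box=ok&(abs(c[:,0]-.73)<.1)&(abs(c[:,1]+.08)<.08)
    # base plate
    bp=box&(c[:,2]>.004)&(c[:,2]<.02)&(px.max(1)<90)
    if bp.sum()>50:
        h=cv2.minAreaRect((c[bp,:2]*1000).astype(np.float32)); print(n,'base',bp.sum(),h)
    blue=box&(c[:,2]>.2)&(px[:,2]>px[:,0]*1.6)&(px[:,2]>50)
    wh=box&(c[:,2]>.18)&(px.min(1)>110)
    for nm,q in (('blue',blue),('white',wh)):
        p=c[q]; 
        if len(p)<20: continue
        p=p[np.linalg.norm(p-np.median(p,0),axis=1)<.06]; mu=p.mean(0); U=np.linalg.svd(p-mu,full_matrices=False); print(n,nm,len(p),'mean',mu,'sv',U[1]/np.sqrt(len(p)),'n',U[2][2],'lo',np.percentile(p,3,0),'hi',np.percentile(p,97,0))
s=load('wl.npz'); cv2.imwrite('pics/v3.png',cv2.resize(s['px'][290:410,270:390,::-1],None,fx=5,fy=5,interpolation=cv2.INTER_NEAREST))
E
python3 f.py
```

```text
chisel yaw -0.1970035789018504 g [ 0.4711 -0.2547] t range -0.06945323117621605 0.18514995017843633 res 0.0001732160985898948
tail [ 0.403  -0.2411] edge [ 0.6526 -0.291 ]
z -0.06 0 [0.0531 0.0577 0.0599 0.0607] w [-0.0118  0.0117]
z 0.0 0.03 [0.053  0.0578 0.0598 0.0605] w [-0.0118  0.0118]
z 0.1 0.17 [0.0482 0.0492 0.0501 0.0508] w [-0.0087  0.0086]
wl.npz base 3346 ((754.1083374023438, -76.03715515136719), (99.90196228027344, 110.65647888183594), 84.75352478027344)
wl.npz blue 1544 mean [ 0.7332 -0.0761  0.2799] sv [0.0139 0.0119 0.0044] n [-0.629  -0.0301  0.7769] lo [ 0.7203 -0.097   0.2611] hi [ 0.7508 -0.054   0.2912]
wl.npz white 424 mean [ 0.7012 -0.0743  0.2594] sv [0.0154 0.0091 0.0066] n [0.0588 0.0862 0.9945] lo [ 0.6935 -0.1075  0.2448] hi [ 0.7464 -0.0507  0.2674]
side.npz base 1721 ((753.9945678710938, -75.43986511230469), (100.9485855102539, 114.0224838256836), 87.68811798095703)
side.npz blue 1116 mean [ 0.7515 -0.0654  0.2834] sv [0.019  0.0161 0.0086] n [ 0.2928 -0.5973 -0.7467] lo [ 0.7226 -0.0949  0.2537] hi [ 0.7844 -0.0515  0.3022]
side.npz white 152 mean [ 0.7018 -0.0589  0.2578] sv [0.011  0.0041 0.0028] n [-0.9243  0.1794 -0.337 ] lo [ 0.6943 -0.0773  0.2441] hi [ 0.7104 -0.0483  0.2663]
top.npz base 1643 ((728.1420288085938, -75.25296020507812), (99.16197967529297, 174.5550994873047), 85.3061752319336)
top.npz blue 1093 mean [ 0.7479 -0.0779  0.2927] sv [0.018  0.0136 0.0034] n [-0.4411  0.0523  0.8959] lo [ 0.7215 -0.1     0.2783] hi [ 0.7742 -0.0554  0.3062]
top.npz white 151 mean [ 0.6995 -0.0743  0.2644] sv [0.0122 0.0051 0.004 ] n [-0.2267  0.0155  0.9738] lo [ 0.6941 -0.093   0.256 ] hi [ 0.7053 -0.0538  0.27  ]
```

View pics/v3.png

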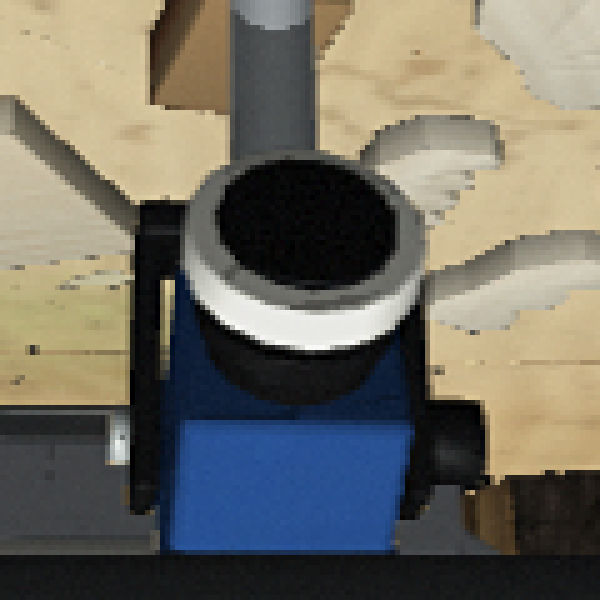

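The crop shows the ring's front as an ellipse centred at about (331,336) in the full image, with the blue top below it. I'll fit planes to the ring front and to the top and front faces of the body.

```bash
cat > f2.py <<'E'
from h import *
np.set_printoptions(precision=4,suppress=True)
def load(n):
    s=dict(np.load(n)); s['z_map']=s['z']; return s
def ransac(p,th=.0015):
    rng=np.random.default_rng(0); best=None
    for _ in range(400):
        a=p[rng.choice(len(p),3,False)]; n=np.cross(a[1]-a[0],a[2]-a[0]); l=np.linalg.norm(n)
        if l<1e-9: continue
        q=abs((p-a[0])@(n/l))<th
        if best is None or q.sum()>best.sum(): best=q
    c=p[best].mean(0); n=np.linalg.svd(p[best]-c,full_matrices=False)[2][2]; return c,n*np.sign(n[2]),best
s=load('wl.npz'); V,U=np.mgrid[:480,:640]
r=np.hypot((U-330.5)/23,(V-335.8)/14.5)
for nm,lo,hi in (('ring',.8,.97),('glass',0,.6),('all',0,.95)):
    p=cloud(s,(r>lo)&(r<hi),s['T']); p=p[(p[:,2]>.2)&(p[:,2]<.3)]
    c,n,b=ransac(p); n=n if n[0]<0 else -n
    print(nm,len(p),b.sum(),c,n,'yaw',np.arctan2(-n[1],-n[0]),'tilt',np.arcsin(-n[2]))
for n_ in ('wl.npz','top.npz','side.npz'):
    s=load(n_); c=pix(s,np.c_[U.ravel(),V.ravel()],s['z'].ravel(),s['T']); px=s['px'].reshape(-1,3).astype(float)
    q=(s['z'].ravel()>0)&(abs(c[:,0]-.74)<.07)&(abs(c[:,1]+.076)<.06)&(c[:,2]>.2)&(px[:,2]>px[:,0]*1.6)&(px[:,2]>40)
    p=c[q]
    for k in range(2):
        m,n,b=ransac(p); print(n_,'blue',len(p),b.sum(),m,n,'| as top: yaw',np.arctan2(-n[1],-n[0]),'tilt',np.arccos(n[2]),'extent lo/hi',p[b].min(0),p[b].max(0)); p=p[~b]
        if len(p)<60: break
    w=(s['z'].ravel()>0)&(abs(c[:,0]-.705)<.025)&(abs(c[:,1]+.076)<.035)&(c[:,2]>.2)&(px.min(1)>95); p=c[w]; 
    if len(p): print('   white n',len(p),'y range',np.percentile(p[:,1],[2,98]),'x',np.percentile(p[:,0],[2,98]))
E
python3 f2.py
```

```text
ring 309 282 [ 0.7023 -0.0726  0.2431] [-0.9069  0.0812 -0.4135] yaw -0.08934283585293701 tilt 0.426340467330868
glass 379 376 [ 0.7003 -0.0723  0.2439] [-0.8808  0.087  -0.4653] yaw -0.0984514934698256 tilt 0.484023915218273
all 943 821 [ 0.7012 -0.0722  0.2432] [-0.8948  0.0746 -0.4402] yaw -0.08312208407076833 tilt 0.4558025978615558
wl.npz blue 1682 1201 [ 0.735  -0.0751  0.2831] [-0.4699  0.0422  0.8817] | as top: yaw -0.0894643935315544 tilt 0.4913413271061517 extent lo/hi [ 0.7184 -0.0981  0.2734] [ 0.7535 -0.0513  0.2922]
wl.npz blue 481 350 [ 0.7247 -0.0769  0.2664] [ 0.8726 -0.0818  0.4815] | as top: yaw 3.048144668954774 tilt 1.068454087951791 extent lo/hi [ 0.7177 -0.0975  0.2398] [ 0.7376 -0.0522  0.2763]
   white n 662 y range [-0.0939 -0.0497] x [0.6933 0.7106]
top.npz blue 1116 630 [ 0.7465 -0.0774  0.2928] [-0.4801  0.0408  0.8763] | as top: yaw -0.08482439148720745 tilt 0.5026897109555019 extent lo/hi [ 0.7186 -0.1027  0.2774] [ 0.7757 -0.054   0.3075]
top.npz blue 486 224 [ 0.752  -0.0791  0.293 ] [-0.4737  0.0323  0.8801] | as top: yaw -0.06805130515422658 tilt 0.4947146701928139 extent lo/hi [ 0.7194 -0.1026  0.2741] [ 0.7769 -0.0537  0.3061]
   white n 181 y range [-0.0945 -0.0518] x [0.693  0.7083]
side.npz blue 1187 573 [ 0.7459 -0.0738  0.2895] [-0.4637  0.0534  0.8844] | as top: yaw -0.11472037196952954 tilt 0.4856557446808523 extent lo/hi [ 0.719  -0.1005  0.2744] [ 0.7754 -0.0502  0.304 ]
side.npz blue 614 436 [ 0.7568 -0.0545  0.2738] [-0.0852 -0.9963  0.0122] | as top: yaw 1.4855286574224404 tilt 1.5586011364292398 extent lo/hi [ 0.7239 -0.0591  0.2394] [ 0.7925 -0.0507  0.3012]
   white n 180 y range [-0.0792 -0.0478] x [0.694  0.7139]
```

```bash
cat > plan.py <<'E'
from ik import *
psi,t=-.088,.49
L=np.array([.7008,-.0718,.2425]); s_=np.array([-np.cos(t)*np.cos(psi),-np.cos(t)*np.sin(psi),-np.sin(t)])
ys=np.array([-np.sin(psi),np.cos(psi),0]); zs=np.cross(-s_,ys)   # lens x=-s, y, z
d=np.array([np.cos(-.197),np.sin(-.197),0]); xc=np.array([-d[1],d[0],0])
G=np.array([.4738,-.2553,.0482])
def tool(a,dirn,up,lat): # lean a: tool z leans toward handle by a
    return ori(-np.cos(a)*up-np.sin(a)*dirn,lat)
def tcp(g,q): return g+.011*R.from_quat(q).as_matrix()[:,2]
def grasp(a): q=tool(a,d,np.array([0,0,1.]),xc); return tcp(G,q),q
def final(a,gap=.06,off=0): q=tool(a,-s_,zs,ys); return tcp(L+s_*(gap+.1825),q),q
if __name__=='__main__':
    print('zs',zs)
    for a in (0,.1,.2,.3,.4):
        p,q=grasp(a); f,fq=final(a); print(a,env.solve_ik(p,q),env.solve_ik(p+[0,0,.13],q),'\n  ',env.solve_ik(*final(a,.15)),env.solve_ik(f,fq),f)
E
python3 plan.py
```

```text
zs [-0.469  0.041  0.882]
0 [-0.086  0.595  0.666  2.023 -0.56   0.71   2.309] [-0.22   0.396  0.819  1.95  -0.355  0.944  2.147] 
   None [ 0.651  0.223 -0.676  2.388  1.117  0.189  0.439] [ 0.493 -0.053  0.119]
0.1 [-0.113  0.655  0.706  1.948 -0.517  0.837  2.259] [-0.209  0.462  0.82   1.877 -0.341  1.06   2.13 ] 
   None [-0.732  0.2    0.845  2.391 -0.581  0.265  2.092] [ 0.492 -0.053  0.118]
0.2 [-0.126  0.717  0.731  1.872 -0.485  0.961  2.222] [-0.196  0.531  0.82   1.804 -0.33   1.174  2.121] 
   None [-0.688  0.232  0.812  2.316 -0.435  0.405  1.947] [ 0.491 -0.053  0.118]
0.3 [-0.129  0.781  0.748  1.795 -0.46   1.081  2.195] [-0.181  0.599  0.819  1.731 -0.321  1.284  2.117] 
   [-0.584  0.219  0.676  2.433 -0.376  0.368  1.89 ] [-0.639  0.273  0.776  2.24  -0.378  0.543  1.892] [ 0.49  -0.053  0.118]
0.4 [-0.126  0.846  0.76   1.717 -0.439  1.198  2.176] [-0.165  0.668  0.818  1.66  -0.312  1.392  2.116] 
   [-0.678  0.291  0.81   2.366 -0.433  0.52   1.955] [-0.599  0.323  0.752  2.164 -0.358  0.677  1.873] [ 0.489 -0.053  0.117]
```

```bash
cat > go.py <<'E'
from plan import *
a=.4; p,q=grasp(a)
env.movep(p+[0,0,.1],q)
if env.movel(p,.12,guard=15): print('GUARD',env.current_ee_pos(),p); raise SystemExit
env.gripper_close(); env.pause(.3); print('w',env.current_gripper_width()*92,env.current_finger_force(),env.current_ft_force())
env.movel(p+[0,0,.13],.1); env.pause(.2); print('w',env.current_gripper_width()*92,env.current_finger_force(),env.current_ft_force(),env.current_time())
s,T=shot('side'); cv2.imwrite('pics/v4.png',cv2.resize(s['pixels'][130:380,190:490,::-1],None,fx=2,fy=2))
E
python3 go.py
```

```text
w 26.11533295132424 30.000019669532776 [ 0.113 -2.111  0.294]
w 26.806331942011546 29.99946802854538 [-0.32  -0.568 -1.467] 10.6083
```

View pics/v4.png

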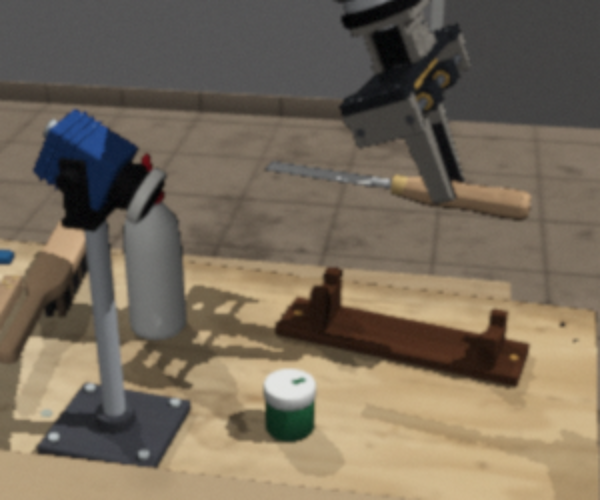

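The chisel is held level, clear of the rest. Next I'll go to the pre-pose 12 cm from the lens, check it there, and then approach.

```bash
cat > pre.py <<'E'
from plan import *
import sys
gap=float(sys.argv[1]); a=.4; f,fq=final(a,gap)
env.movel(f,.1,ori=fq); env.pause(.4)
print('t',env.current_time(),env.current_qpos(),env.current_ee_pos()-f,env.current_gripper_width()*92,env.current_ft_force())
rays=[];Tm=np.c_[-s_,ys,zs]; out=[]
for n in ('side','top','wrist'):
    s,T=shot(n); im=s['pixels'].copy()
    r=eyes.landmark_of(s,'chisel_edge')
    if r:
        rays.append(ray(s,r[0]['position'],T)); u,v=map(int,r[0]['position']); print(n,r[0]['p'],u,v,'depth pt in lens frame mm',(pix(s,r[0]['position'],s['z_map'][v,u],T)[0]-L)@Tm*1000); cv2.circle(im,(u,v),2,(255,0,255),-1)
    r=eyes.masks_of(s,'chisel')
    if r:
        c=(cloud(s,r[0]['region'],T)-L)@Tm; c=c[(abs(c[:,1])<.04)&(abs(c[:,2])<.04)&(c[:,0]<-.02)]
        print(' mask',r[0]['p'],len(c),'x max',np.percentile(c[:,0],[2,99])*1000)
        for lo,hi in ((0,.04),(.04,.08),(.12,.15),(.2,.25)):
            k=c[(c[:,0]<-gap-lo)&(c[:,0]>-gap-hi)]
            if len(k)>15: print('  ',lo,'y 3/97',np.percentile(k[:,1],[3,97])*1000,'z 10/50/97',np.percentile(k[:,2],[10,50,97])*1000)
        k=c[(c[:,0]<-gap)&(c[:,0]>-gap-.08)]
        if n!='side' and len(k)>40: print('  blade roll/pitch slope z~y,x',np.linalg.lstsq(np.c_[k[:,1],k[:,0],np.ones(len(k))],k[:,2],rcond=None)[0])
    out.append(im)
if len(rays)>1: print('tri edge lens frame mm',(tri(rays)-L)@Tm*1000)
A=cv2.resize(out[0][150:370,190:450],(400,338)); B=cv2.resize(out[2],(400,300)); B=cv2.copyMakeBorder(B,0,38,0,0,0)
cv2.imwrite(f'pics/p{int(gap*1000)}.png',np.hstack([A,B])[:,:,::-1])
E
python3 pre.py .12
```

```text
t 13.4417 [-0.652  0.297  0.789  2.3   -0.396  0.573  1.917] [ 0. -0. -0.] 26.649756637134107 [ 0.491  0.329 -1.219]
side 0.85 329 269 depth pt in lens frame mm [-128.19  -301.517 -207.188]
 mask 0.61 1586 x max [-370.614 -126.134]
   0 y 3/97 [-5.673 11.704] z 10/50/97 [0.575 1.635 3.233]
   0.04 y 3/97 [-5.246 12.492] z 10/50/97 [0.159 1.514 3.014]
   0.12 y 3/97 [ 2.716 13.695] z 10/50/97 [-3.29   4.137 10.326]
   0.2 y 3/97 [-1.04  16.963] z 10/50/97 [-4.322  6.301 12.604]
top 0.82 274 255 depth pt in lens frame mm [-178.829   21.196 -182.286]
 mask 0.83 757 x max [-265.056 -120.938]
   0 y 3/97 [-8.015  8.822] z 10/50/97 [1.984 3.937 6.934]
   0.04 y 3/97 [-8.085  8.979] z 10/50/97 [1.547 3.886 7.369]
   0.12 y 3/97 [-9.21   8.002] z 10/50/97 [ 4.502  9.51  13.665]
  blade roll/pitch slope z~y,x [0.002 0.001 0.004]
 mask 0.74 14433 x max [-370.73  -230.487]
   0.12 y 3/97 [-6.945 11.819] z 10/50/97 [3.107 7.124 9.897]
   0.2 y 3/97 [-9.517 14.12 ] z 10/50/97 [ 5.183  9.898 12.297]
tri edge lens frame mm [-119.258   -0.493   -1.902]
```

View pics/p120.png

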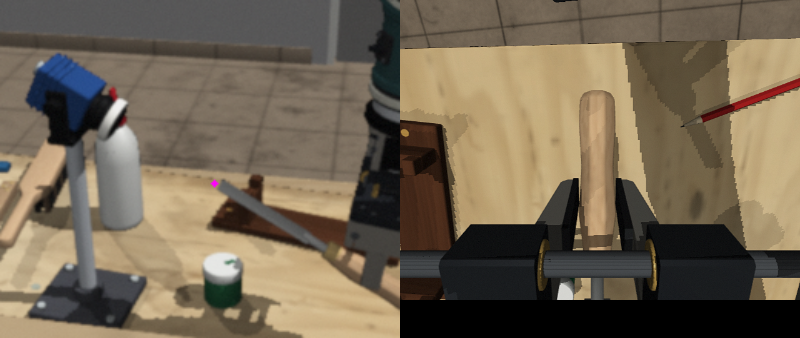

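The left view shows the chisel tilted and in line with the lens, with its edge tip at about (329,269) in the side image. The edge measures on-axis to about 1 mm with no roll, so I'll close to 6 cm.

```bash
python3 pre.py .06
```

```text
t 15.0417 [-0.636  0.334  0.8    2.166 -0.387  0.683  1.902] [-0.  0. -0.] 26.411468635061752 [ 0.405  0.773 -1.447]
side 0.88 301 250 depth pt in lens frame mm [-63.795   1.385   1.405]
 mask 0.73 1597 x max [-309.314  -65.46 ]
   0 y 3/97 [-3.645 11.981] z 10/50/97 [0.345 1.548 3.151]
   0.04 y 3/97 [-5.758 12.747] z 10/50/97 [-0.087  1.617  3.397]
   0.12 y 3/97 [-0.159 13.801] z 10/50/97 [-3.474  4.299 10.27 ]
   0.2 y 3/97 [-0.106 16.631] z 10/50/97 [-4.728  6.184 12.871]
top 0.83 277 222 depth pt in lens frame mm [-113.959   27.152 -210.993]
 mask 0.71 766 x max [-309.325  -61.133]
   0 y 3/97 [-8.     8.935] z 10/50/97 [1.881 3.951 7.103]
   0.04 y 3/97 [-7.868  8.916] z 10/50/97 [1.858 3.813 7.244]
   0.12 y 3/97 [-8.726  7.662] z 10/50/97 [ 2.467  8.336 14.386]
   0.2 y 3/97 [-12.733   0.615] z 10/50/97 [ 5.171 11.063 16.098]
  blade roll/pitch slope z~y,x [-0.025 -0.001  0.004]
 mask 0.79 14501 x max [-310.797 -170.541]
   0.12 y 3/97 [-6.872 12.24 ] z 10/50/97 [3.064 7.148 9.773]
   0.2 y 3/97 [-9.283 14.228] z 10/50/97 [ 5.156  9.9   12.348]
tri edge lens frame mm [-62.246   0.669   0.382]
```

View pics/p60.png

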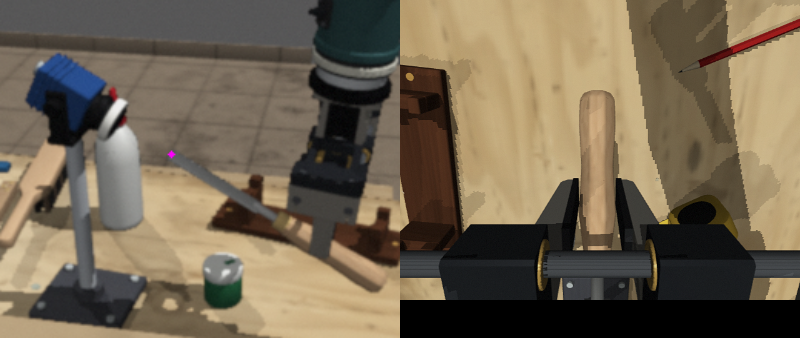

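The edge sits about 61 mm from the glass, centred to about 1 mm, not rolled, and firmly gripped. The pot, stand and bottle haven't moved in the side view.

```bash
python3 -c "
from rig import env
env.pause(.3);print(abs(env.current_qd()).max(),env.current_finger_force());print(env.hand_in())"
```

```text
0.0015492427704845216 29.999518990516663
the job is handed in; nothing more can be done
None
```

I handed the job in at about 15 s of the 40 s allowed, with the chisel gripped and steady on the camera's line of sight: its edge measures about 6 cm from the glass, centred to about 1 mm, and the blade is level.

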